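Draw a plug gauge from a bearing housing with a tommy bar and hold it

TASK

Pick up the tommy bar by its square grip and pass its round end through the eye of the plug gauge that sits in the bearing housing. Then, with the bar alone and without the gripper touching the gauge, pull the gauge straight up without forcing it until about 35 mm of its shank stands clear, where the groove in the shank comes level with the housing's top, and finish while still holding it there on the bar, never pulling it right out. Leave the bearing, tape and relay alone.

Things in the scene. Friction and masses are not known exactly. Their poses are not given: they have to be found in the camera images.
- housing: bearing housing bolted to the bench (fixed): a bare metal block 80 x 80 mm, 75 mm high, with a low bolted flange on its +x and -x sides (136 mm long over all, flange 12 mm high). Origin at the centre of its underside on the table, z up. A blind bore of 27 mm diameter, 68 mm deep, goes straight down from the centre of its top.
- bore_mouth (a point): centre of the bore's mouth, in the housing's top face, 75 mm above the table; axes as the housing's
- gauge: loose steel plug gauge, 0.3 kg (+-20 %), upright in the bore, free to turn. Origin on its axis under the collar, z up: its height over bore_mouth is the length drawn (0 at the start). Below: shank 26 mm diameter, 64 long, groove 35 below the origin. Above: collar 36 diameter, 6 thick; neck 13 diameter; upright ring eye, 34 outside, 18 mm hole, 12 thick, the hole level along x, open at both sides.
- eye (a point): centre of the eye's hole, on the gauge's axis 34 mm above the gauge's origin (109 mm above the table at the start); x along the hole
- shank_end (a point): lower end of the gauge's shank, 64 mm below the gauge's origin
- tommy_bar: loose steel tommy bar, 0.15 kg, lying level on the table on its square grip: a square grip 60 mm long (along x), 16 x 16 mm, and from its +x end a straight round rod 8 mm diameter and 75 mm long that continues along +x, its axis in the middle of the grip. Origin at the centre of the grip's underside, z up.
- bar_grip (a point): centre of the tommy bar's square grip, on the bar's axis, 8 mm above its underside
- bar_tip (a point): free end of the tommy bar's round rod, on the bar's axis, 105 mm from bar_grip along the bar's x
- bearing: bystander: ball bearing lying flat, 52 mm diameter, 15 mm high; origin at the centre of its underside
- tape: bystander: roll of black tape lying flat, 55 mm diameter, 19 mm high; origin at the centre of its underside
- cash_box: fixed obstacle, white steel box 0.11 m high; edge towards the work from (x 0.49, y 0.39) to (0.72, 0.30). Origin: centre of underside. Other fixed solid obstacles, m in the robot's frame: tall black bag between robot and work, x 0.19 to 0.49, y -0.14 to 0.19, 0.35 high (go over or round it); hanging shirt ahead of the arm's start, x 0.41 to 0.53, y -0.69 to -0.46, z 0.29 upward (back off first).
- relay: bystander: small dark cube relay standing on its pins, 26 x 26 x 34 mm high; origin at the centre of its underside

How it is judged:
On the way:
1. the bar's rod is through the eye, the gauge still home in the bore (((x of bar_tip in the frame of eye above 0.01 m and x of bar_grip in the frame of eye below -0.02 m) or (x of bar_tip in the frame of eye below -0.01 m and x of bar_grip in the frame of eye above 0.02 m)) and y of bar_tip in the frame of eye between -0.03 and 0.03 m and z of bar_tip in the frame of eye between -0.016 and 0.016 m and angle between the x axis of tommy_bar and the x axis of gauge, either way round below 0.5 rad and z of gauge in the frame of bore_mouth below 0.012 m), for 0.1 s.
At the end, for the whole second after the job is handed in: the gripper holds the tommy bar, whose rod is through the eye; the gauge hangs at rest on the bar, its shank still in the bore, drawn out by 27 to 43 mm, upright within 0.08 rad and not wedged (under 12 N against the housing); neither bar rests on the housing nor gripper touches the gauge (((x of bar_tip in the frame of eye above 0.01 m and x of bar_grip in the frame of eye below -0.02 m) or (x of bar_tip in the frame of eye below -0.01 m and x of bar_grip in the frame of eye above 0.02 m)) and y of bar_tip in the frame of eye between -0.03 and 0.03 m and z of bar_tip in the frame of eye between -0.016 and 0.016 m and angle between the x axis of tommy_bar and the x axis of gauge, either way round below 0.5 rad and z of gauge in the frame of bore_mouth between 0.027 and 0.043 m and horizontal distance between shank_end and bore_mouth below 0.004 m and angle between gauge's own z axis and vertical below 0.08 rad and linear speed of gauge below 0.02 m/s and contact force between tommy_bar and gauge above 1.2 N and contact force between the fingers and tommy_bar above 2 N and contact force between each of the arm, the fingers and gauge below 0.3 N and contact force between tommy_bar and housing below 0.3 N and contact force between gauge and housing below 12 N); the arm keeps its last pose, push and grip.
It fails at once if the gripper or arm touches the gauge (contact force between any of the fingers, the arm and gauge above 1 N).
It fails at once if the gauge is forced in its bore (over 40 N against the housing) (contact force between gauge and housing above 40 N).
It fails at once if the gauge is pulled out of the bore (z of gauge in the frame of bore_mouth above 0.058 m).
It fails at once if the bearing, tape or relay is moved more than 25 mm (distance of any of bearing, tape, relay from where it was at the start of the episode above 0.025 m).
It also fails if it takes over 58 s, if anything falls off the work surface, if the arm or the gripper's body presses on something with over 40 N, if the wrist force passes 120 N, or if a joint passes its speed limit or range.

ROBOT

A 6-joint arm with a two-finger parallel gripper is mounted at the origin on a cart in front of the work surface, level with it; the furniture and walls round the work are solid. World frame = base frame: x ahead of the robot, y to its left, z up, the work surface at z = 0. Lengths are in m, angles in rad, forces in N, time in s.
With the tool pointing down it reaches from about 0.375 to 0.9 m from the base axis. Payload 3.1 kg.
Tool frame: the origin (TCP) lies midway between the tips of the shut fingers; the grasp point (between the pads) lies 19 mm behind it; z points along the fingers, y is the line along which they close (so a half turn about z gives the same grasp; the last joint's range is limited). The gripper opens to 85 mm and grips with 20 to 120 N. Pads are 22 mm wide; open, the fingers measure 114 mm over their backs; the gripper's body (76 mm by 85 mm) begins 54 mm behind the grasp point. The pads swing forward as they close: fully open they stand 13 mm farther back than shut.
Start: joints at [1.125, 0.527, 1.433, -0, 1.181, -0.178], TCP at [0.165, 0.603, 0.231] pointing down, gripper open.
Joint ranges: [-3.08, 3.08], [-0.75, 2.2], [0.22, 2.44], [-1.43, 4.57], [0, 2.65], [-2.85, 2.85]. Speed limits (rad/s): [2.79, 2.79, 3.14, 3.14, 3.14, 3.14].

INTERFACE

Orientations are given as a unit quaternion [x, y, z, w].
In Python, from station import manip gives the robot as it stands.
- The arm moves only by the tool drive_tool, never from a script. Its argument "motion" is a list that holds one entry, the list of rows, each a list of 5 numbers: the finger opening in mm, from 0 to 85.4, then the shift along the tool's x, y, z in units of 30 mm (1.0 is 30 mm), then the turn about the tool's z in units of 8 degrees (1.0 is 8 degrees). In form: [[[fingers, x, y, z, yaw], ...]]. A call has 1 to 10 rows; each row is the pose to reach, as a shift and turn from the pose commanded when the call began, along the tool's axes at that moment; what a row does not reach only later rows make up. A row lasts 1/10 s, in which the tool goes at most 50 mm and 8.59 degrees, less where a joint would pass 70% of its speed; a pose out of reach is approached as far as the arm can. A call with a gripper value outside its range is refused whole. The fingers move at their own pace and stop on an object; "squeeze" is the grip in N (left out, the last holds). Time passes only in rows, so rows that repeat a pose let the fingers close. It gives the time, the measured TCP pose, the force, the opening and the grip force at its end, in the units of the state.
- manip.sense(): the state, without advancing time (a new reading comes with each control period).
- manip.snapshot(name): name is "scene" or "top" or "wrist"; returns the picture (400x640x3 uint8, red, green, blue); there is no depth.
- manip.camera_model(name): a dict with "fov_y" (degrees; the focal length in pixels is half the picture's height over the tangent of half this angle, whatever the lens; pixels are square), "cx", "cy" (the principal point, pixels), "k1" (the pictures are not rectified: a ray, as slopes to the right and down, at radius r is drawn at 1 + k1 r^2 times it, then the intrinsics apply), "origin" and "orientation" of the camera in the world. Camera axes: x right, y up, looking along -z (the intrinsics and any distortion apply to the point x, -y, -z); pixel columns grow to the right and rows downward; lengths in m; the calibration is good to about 2 mm. A picture is of the moment at which its call begins: read the wrist's pose just before it. camera_model takes no time and is no camera call; for the wrist camera it gives the pose at the moment of the call.
- manip.sign_off(): hands the job in; it is judged then, once.
The state is a dict: "t": time; "q": joint angles; "qd": joint speeds; "tau": joint torques, N m; "tcp_pos": TCP position; "tool_rot": TCP orientation; "force": force on the tool from outside, world axes, zero at the start; "ft_torque": the same for the moment, N m; "finger_gap": opening from 0.0 (shut) to 1.0 (fully open); "gripper_force": force on a finger pad.
Only numpy, scipy, OpenCV 4.12 (cv2) and the standard library are available. Lean on these libraries where they do the work, as an engineer would, in place of code of your own. Each camera call takes 0.05 s, during which the arm holds its last target. There are 200 camera calls.

## Working session

There is one attempt and no reset: what is moved stays moved. The work goes in short steps, Python scripts to look and compute and a tool call to move; the robot and the scene stay as the last step left them, time stands still between calls to the robot, and variables do not carry over. Pictures are saved under pics/ and viewed, at most 13 in all, crops included, and the job is handed in when it is done.

Besides the shell and the picture viewer there is one more tool, called after ">>>" as a command line: name --argument value ..., lists and objects as JSON in quotes. drive_tool: Moves the arm, as the interface text tells. Its arguments: {"type":"object","properties":{"motion":{"type":"array","items":{"type":"array","items":{"type":"array","items":{"type":"number"}}}},"squeeze":{"type":"number"}},"required":["motion"]}

```bash
mkdir -p pics; python3 - <<'E'
from station import manip
import cv2,json
for n in ("scene","top"):
    cv2.imwrite(f"pics/{n}0.png",manip.snapshot(n)[:,:,::-1]); print(n,manip.camera_model(n))
print(manip.camera_model("wrist")); print(manip.sense())
E
```

```text
scene {'fov_y': 54.86447613125716, 'cx': 319.3918006107446, 'cy': 197.88253173399178, 'k1': -0.04332388691564418, 'origin': array([ 0.92873859, -0.37817335,  0.67820689]), 'orientation': array([0.39158027, 0.1038583 , 0.24771043, 0.88006698])}
top {'fov_y': 54.79293463643158, 'cx': 318.0828255600421, 'cy': 196.77904361243003, 'k1': -0.07179639405935545, 'origin': array([0.42417113, 0.17133083, 0.94985805]), 'orientation': array([-0.07494021,  0.07710846,  0.72537856, -0.67990014])}
{'fov_y': 65.05455108126871, 'cx': 316.50547522793937, 'cy': 199.17823881557732, 'k1': -0.01734155150259835, 'origin': array([0.08470266, 0.62427889, 0.37369636]), 'orientation': array([-0.13018183, -0.09832085,  0.59882404,  0.78408895])}
{'t': 0.1, 'q': array([ 1.12551671e+00,  5.28367897e-01,  1.43381703e+00,  1.01773246e-07,
        1.18140030e+00, -1.78492750e-01]), 'qd': array([ 0.00103395, -0.00148135, -0.00210019,  0.0015464 ,  0.00084892,
       -0.0008171 ]), 'tau': array([-3.40108654e-04, -4.43306172e+01, -1.78585249e+01, -2.75491711e-04,
        3.91554189e-03,  1.36237091e-06]), 'tcp_pos': array([0.16444665, 0.6022878 , 0.2304211 ]), 'tool_rot': array([ 1.32998143e-01,  9.91115786e-01, -9.48208253e-04, -3.05759835e-04]), 'force': array([-0.6013313 ,  0.18858692, -0.40330101]), 'ft_torque': array([ 0.04170187, -0.0062382 , -0.02170989]), 'gripper_force': 0.0, 'finger_gap': 0.9996799481383353}
```

View pics/scene0.png

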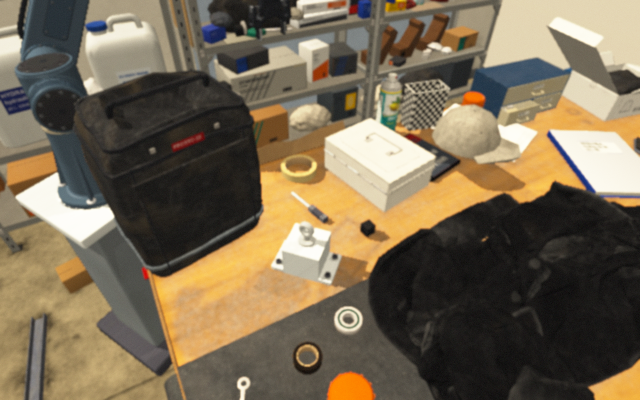

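View pics/top0.png

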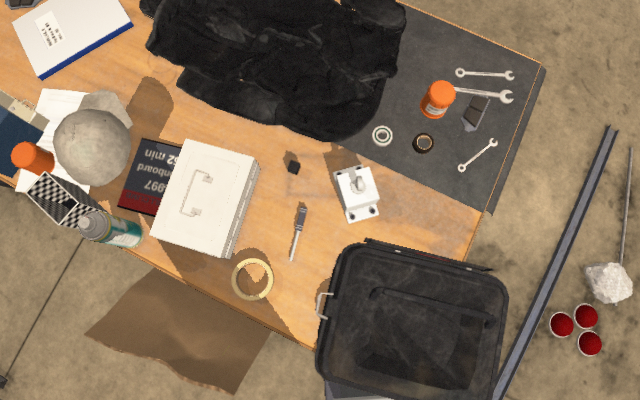

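The scene view shows the housing with the gauge at about (307,245), the bar at about (310,207), the relay at (368,228), and the bearing and tape at (348,319) and (307,357). The top view shows the housing at (357,193) and the bar at (299,230). Next I'll zoom in.

```bash
cat > h.py <<'E'
import numpy as np,cv2
from scipy.spatial.transform import Rotation as R
from scipy.optimize import least_squares
def cam(m):
    f=200/np.tan(np.radians(m['fov_y']/2)); return f,R.from_quat(m['orientation']).as_matrix(),np.array(m['origin'])
def proj(m,P):
    f,A,o=cam(m); p=(np.atleast_2d(P)-o)@A
    s=np.c_[p[:,0]/-p[:,2],-p[:,1]/-p[:,2]]; s=s*(1+m['k1']*(s**2).sum(1,keepdims=True))
    return s*f+[m['cx'],m['cy']]
def ray(m,uv):
    f,A,o=cam(m); d=(np.array(uv,float)-[m['cx'],m['cy']])/f; s=d.copy()
    for _ in range(20): s=d/(1+m['k1']*(s@s))
    return o,A@np.array([s[0],-s[1],-1])
def onz(m,uv,z):
    o,d=ray(m,uv); return o+d*(z-o[2])/d[2]
def tri(obs):  # [(model,uv),...]
    r=least_squares(lambda P:np.concatenate([proj(m,P)[0]-uv for m,uv in obs]),[.6,.1,.05]); return r.x,np.abs(r.fun).max()
E
python3 - <<'E'
import cv2,numpy as np
s=cv2.imread('pics/scene0.png'); t=cv2.imread('pics/top0.png')
a=cv2.resize(s[180:290,265:345],None,fx=5,fy=5,interpolation=cv2.INTER_CUBIC)
b=cv2.resize(t[160:270,285:365][:, :],None,fx=5,fy=5,interpolation=cv2.INTER_CUBIC)
cv2.imwrite('pics/crop1.png',np.hstack([a[:, :400],b[:, :400]]))
from h import *
from station import manip
T=manip.camera_model('top');S=manip.camera_model('scene')
for n,uv,z in [('grip',(302,213),.008),('tip',(292,261),.008),('house',(357,193),.075),('relay',(293,168),.03),('bearing',(382,135),.01),('tape',(425,143),.015)]: print(n,onz(T,uv,z).round(3))
E
```

```text
grip [0.592 0.204 0.008]
tip [0.476 0.235 0.008]
house [0.619 0.071 0.075]
relay [0.702 0.219 0.03 ]
bearing [ 0.782 -0.014  0.01 ]
tape [ 0.752 -0.122  0.015]
```

View pics/crop1.png

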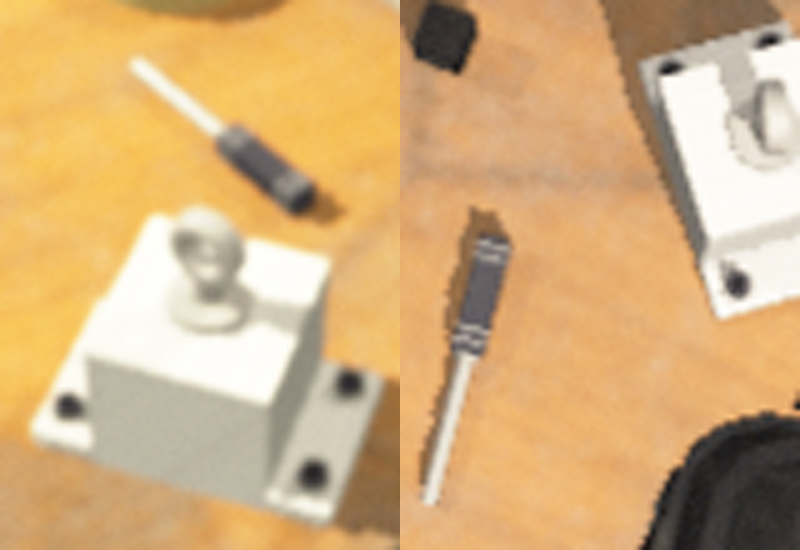

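The scene crop shows the rod tip at (292,192.6) and the grip centre at (318,213.6). In the top crop they're at (291,260) and (301.4,219). The ring eye shows, but I need a closer wrist view to get its heading, so I'll raise the arm and move over.

>>> drive_tool --motion '[[[85,0,0,-2,0],[85,0,0,-4,0],[85,-1.5,-0.7,-4,0],[85,-3,-1.4,-4,0],[85,-4.5,-2.1,-4,0],[85,-6,-2.8,-4,0],[85,-7.5,-3.5,-4,0],[85,-9,-4.2,-4,0],[85,-10.5,-4.9,-4,0],[85,-10.5,-4.9,-4,0]]]'

```text
t: 1.1
tcp_pos: [0.4344, 0.374, 0.3506]
tool_rot: [0.137, 0.991, -0.001, 0.001]
force: [-1.0, 0.9, -0.5]
finger_gap: 0.995
gripper_force: 0.0
```

```bash
python3 - <<'E'
from station import manip
from h import *
s=manip.sense(); print(s['t'],s['q'].round(3),s['tcp_pos'].round(4),s['force'].round(1))
m=manip.camera_model('wrist'); T=manip.camera_model('top')
A=R.from_quat(s['tool_rot']).as_matrix(); c=cam(m)
print('cam in tool',(A.T@(c[2]-s['tcp_pos'])).round(3),'look',(A.T@-c[1][:,2]).round(3))
I=manip.snapshot('wrist'); cv2.imwrite('pics/w1.png',I[:,:,::-1]); np.save('w1.npy',m,allow_pickle=True)
print(onz(m,(320,200),0))
for P in [(.58,.205,.008),(.62,.07,.109)]: print(proj(m,P))
E
```

```text
1.1 [ 0.517  0.341  1.406 -0.003  1.394 -0.779] [0.4344 0.374  0.3506] [-1.   0.9 -0.5]
cam in tool [ 0.083 -0.    -0.143] look [-0.322  0.     0.947]
[0.52017674 0.35532596 0.        ]
[[246.22717039 254.65224799]]
[[158.19934568 330.36432347]]
```

View pics/w1.png

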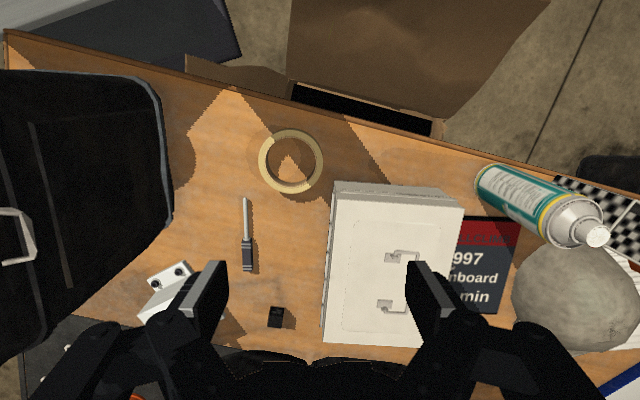

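The wrist view shows the bar clearly, with its tip at (245,198) and grip at (248,254). A finger hides the eye. I'll move so that the eye falls between the fingers.

>>> drive_tool --motion '[[[85,-1,-1,0,0],[85,-2,-2,0,0],[85,-3,-3.2,0,0],[85,-4,-4.4,0,0],[85,-5,-5.6,0,0],[85,-6,-6.8,0,0],[85,-7.1,-8,0,0],[85,-7.1,-8,0,0],[85,-7.1,-8,0,0]]]'

```text
t: 2.05
tcp_pos: [0.5716, 0.0907, 0.3507]
tool_rot: [0.133, 0.991, 0.0, -0.001]
force: [0.4, 0.1, 0.2]
finger_gap: 0.994
gripper_force: 0.0
```

```bash
python3 - <<'E'
from station import manip
from h import *
s=manip.sense(); print(s['t'],s['q'].round(3),s['tcp_pos'].round(4),s['force'].round(1))
m=manip.camera_model('wrist'); T=manip.camera_model('top');S=manip.camera_model('scene')
I=manip.snapshot('wrist'); cv2.imwrite('pics/w2.png',I[:,:,::-1]); np.save('w2.npy',m,allow_pickle=True)
w1=np.load('w1.npy',allow_pickle=True).item()
print('grip',tri([(w1,(247.7,254)),(T,(301.4,219)),(S,(318,213.6))]))
print('tip',tri([(w1,(245.3,198)),(T,(291,260)),(S,(292,192.6))]))
u=proj(m,(.62,.07,.109))[0];print(u)
x,y=np.clip(u.astype(int),[100,80],[540,320])
cv2.imwrite('pics/w2c.png',cv2.resize(I[y-80:y+80,x-100:x+100,::-1],None,fx=4,fy=3.75*16/15,interpolation=cv2.INTER_CUBIC)[:600]); print(x-100,y-80)
E
```

```text
2.05 [-3.600e-02  3.510e-01  1.391e+00  1.000e-03  1.402e+00 -1.339e+00] [0.5716 0.0907 0.3507] [0.4 0.1 0.2]
grip (array([0.57895476, 0.20733957, 0.00718679]), np.float64(0.8132937418812674))
tip (array([0.48037994, 0.23844416, 0.00714154]), np.float64(0.8577074330058281))
[310.85621714 202.39734057]
210 122
```

View pics/w2c.png

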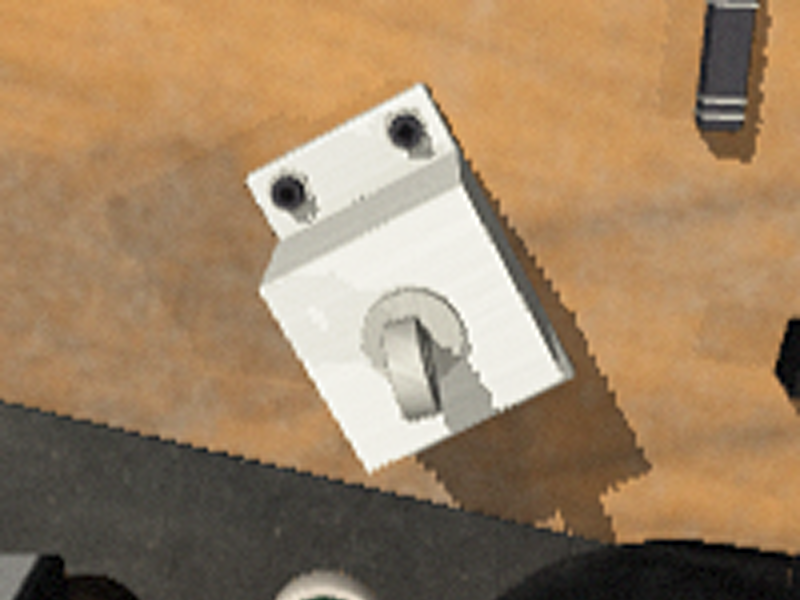

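The wrist crop (offset 210,122, scale 4) shows the collar and ring clearly. The ring plate runs from (402,320) to (425,415), so the hole axis lies roughly along world y. The housing is yawed about 15°. I'll make the half turn over the bar, which keeps the camera side away from the bag.

>>> drive_tool --motion '[[[85,0.4,1.9,0,1],[85,0.8,3.8,0,2],[85,0.8,3.8,0,3],[85,0.8,3.8,0,4],[85,0.8,3.8,0,5],[85,0.8,3.8,0,6],[85,0.8,3.8,0,7],[85,0.8,3.8,0,8],[85,0.8,3.8,0,9],[85,0.8,3.8,0,10]]]'

```text
t: 3.1
tcp_pos: [0.5771, 0.2093, 0.3513]
tool_rot: [0.74, 0.673, -0.0, -0.001]
force: [-0.3, -0.3, -0.7]
finger_gap: 0.995
gripper_force: 0.0
```

>>> drive_tool --motion '[[[85,0,0,0,1],[85,0,0,0,2],[85,0,0,0,3],[85,0,0,0,4],[85,0,0,0,5],[85,0,0,0,6],[85,0,0,0,7],[85,0,0,0,8],[85,0,0,0,9],[85,0,0,0,10]]]'

```text
t: 4.1
tcp_pos: [0.5771, 0.2093, 0.3513]
tool_rot: [0.999, 0.04, -0.0, -0.0]
force: [0.3, 0.1, -0.6]
finger_gap: 0.998
gripper_force: 0.0
```

>>> drive_tool --motion '[[[85,0,0,0,1],[85,0,0,0,2],[85,0,0,0,2.8],[85,0,0,1,2.8],[85,0,0,2,2.8],[85,0,0,3,2.8],[85,0,0,4,2.8],[85,0,0,4,2.8],[85,0,0,4,2.8]]]'

```text
t: 5.0
tcp_pos: [0.578, 0.2084, 0.2316]
tool_rot: [0.988, -0.153, -0.0, 0.0]
force: [0.5, -0.5, 0.8]
finger_gap: 0.991
gripper_force: 0.0
```

```bash
python3 - <<'E'
from station import manip
from h import *
s=manip.sense(); print(s['t'],s['q'].round(3),s['tcp_pos'].round(4),s['tool_rot'].round(3),s['force'].round(1))
m=manip.camera_model('wrist')
I=manip.snapshot('wrist')[:,:,::-1]; np.save('w3.npy',m,allow_pickle=True); cv2.imwrite('pics/w3.png',I)
J=manip.snapshot('scene')[:,:,::-1];cv2.imwrite('pics/s3.png',J)
v=np.vstack([cv2.resize(J[40:240,40:400],(540,300)),cv2.resize(I[:, :],(480,300)).copy() if 0 else cv2.copyMakeBorder(cv2.resize(I,(480,300)),0,0,0,60,0)])
cv2.imwrite('pics/v3.png',v)
print(proj(m,[(.579,.2073,.016),(.4804,.2384,.008)]))
E
```

```text
5.0 [0.164 0.513 1.459 0.    1.17  2.041] [0.578  0.2084 0.2316] [ 0.988 -0.153 -0.     0.   ] [ 0.5 -0.5  0.8]
[[317.09098175 166.58548044]
 [317.07441192 243.30951462]]
```

View pics/v3.png

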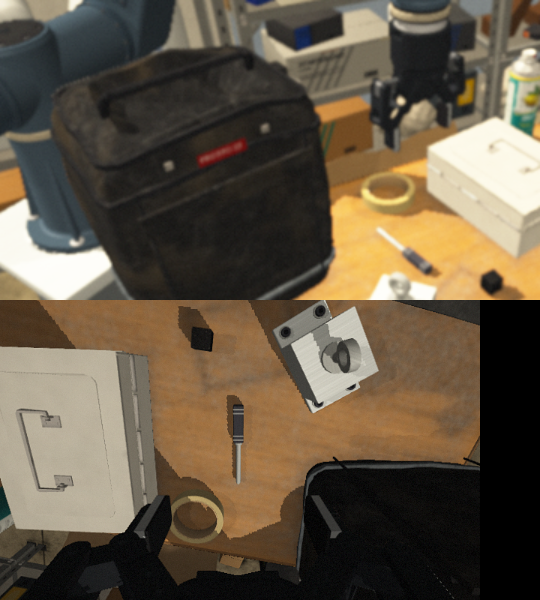

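In the wrist panel, the bar's grip is at (317,167) and its tip at (317,244), as predicted. The scene panel shows the arm well above the bag. I'll descend and grip.

>>> drive_tool --motion '[[[85,0,0,1,0],[85,0,0,2,0],[85,0,0,3,0],[85,0,0,4,0],[85,0,0,5,0],[60,0,0,6,0],[50,0,0,6.6,0],[50,0,0,7.1,0],[50,0,0,7.4,0],[50,0,0,7.5,0]]]'

```text
t: 6.1
tcp_pos: [0.5795, 0.2068, 0.0064]
tool_rot: [0.988, -0.154, 0.0, -0.0]
force: [-0.4, 0.5, 0.1]
finger_gap: 0.584
gripper_force: 0.0
```

```bash
python3 - <<'E'
from station import manip
s=manip.sense(); print(s['t'],s['q'].round(3),s['tcp_pos'].round(4),s['tool_rot'].round(3),s['force'].round(1))
import cv2
I=cv2.imread('pics/w3.png')
import numpy as np
a=cv2.resize(I[0:150,360:520],None,fx=5,fy=4,interpolation=cv2.INTER_CUBIC); cv2.imwrite('pics/w3c.png',a)
E
```

```text
6.1 [0.161 0.826 1.595 0.    0.72  2.041] [0.5795 0.2068 0.0064] [ 0.988 -0.154  0.    -0.   ] [-0.4  0.5  0.1]
```

View pics/w3c.png

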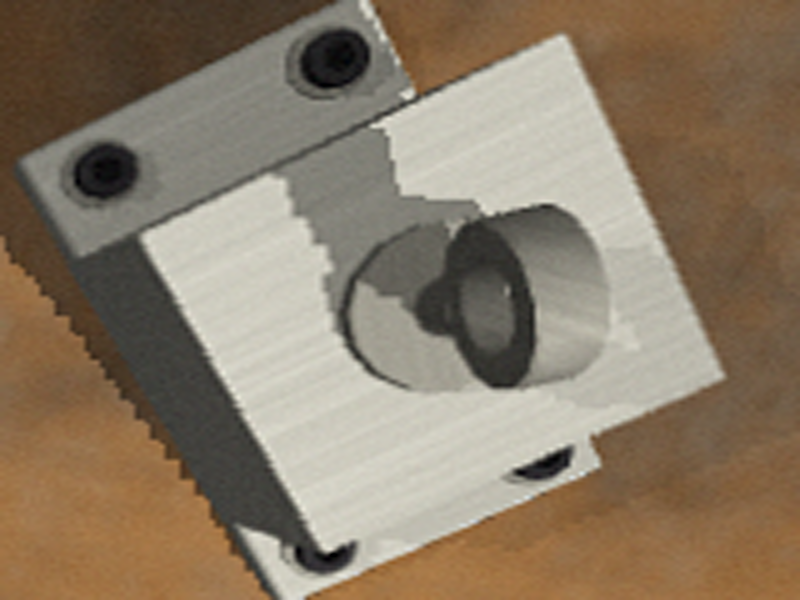

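The crop (u=360+x/5, v=y/4) shows the near face of the ring centred at (490,302) and the housing's top corners at (140,232), (568,35), (724,375) and (327,553). I'll close on the bar and fit the housing.

>>> drive_tool --motion '[[[50,0,0,0.1,0],[30,0,0,0.1,0],[10,0,0,0.1,0],[0,0,0,0.1,0],[0,0,0,0.1,0],[0,0,0,0.1,0],[0,0,0,0.1,0],[0,0,0,0.1,0],[0,0,0,0.1,0],[0,0,0,0.1,0]]]' --squeeze 110

```text
t: 7.1
tcp_pos: [0.5796, 0.2068, 0.0045]
tool_rot: [0.988, -0.154, 0.001, -0.0]
force: [-0.5, -0.9, 6.1]
finger_gap: 0.15
gripper_force: 109.1
```

```bash
python3 - <<'E'
from station import manip
from h import *
w2=np.load('w2.npy',allow_pickle=True).item();w3=np.load('w3.npy',allow_pickle=True).item()
f3=lambda x,y:np.array([360+x/5,y/4]); f2=lambda x,y:np.array([210+x/4,122+y/4])
c3=np.array([f3(*p) for p in [(140,232),(568,35),(724,375),(327,553)]])
c2=np.array([f2(*p) for p in [(262,290),(458,180),(572,375),(370,470)]])
sq=np.array([(-1,-1),(-1,1),(1,1),(1,-1)])*.04
def mod(p):
    c,s=np.cos(p[3]),np.sin(p[3]); return np.c_[sq@np.array([[c,s],[-s,c]])+p[:2],np.full(4,p[2])]
best=None
for off in range(4):
  for o2 in range(4):
    fun=lambda p:np.r_[(proj(w3,mod(p))-np.roll(c3,off,0)).ravel(),(proj(w2,mod(p))-np.roll(c2,o2,0)).ravel()]
    for yaw in (.27,):
      r=least_squares(fun,[.62,.07,.075,yaw])
      for rev in (0,):
        if best is None or r.cost<best.cost:best=r
print(best.x.round(4),best.cost,np.abs(best.fun).max())
print('single z',[onz(w3,f3(490,302),.109).round(4),onz(w2,f2(407,355),.109).round(4)])
print('face far edge mid',onz(w3,f3(560,295),.109).round(4))
# ring top line in w2 at z=.126
s=manip.sense(); print(s['t'],s['tcp_pos'].round(4),s['finger_gap'],s['gripper_force'],s['force'].round(1))
# fit gauge yaw using w3 near outer rim + back rim pts
P=[f3(*p) for p in [(448,262),(478,217),(536,330),(505,388),(520,260)]]; H=[f3(*p) for p in [(458,300),(485,262),(515,315),(492,355)]]
B=[f3(*p) for p in [(608,300),(575,383),(555,205)]]
th=np.linspace(0,2*np.pi,400)
def ring(x,y,z,a,rr,off):
    n=np.array([np.cos(a),np.sin(a),0]);t=np.array([-n[1],n[0],0])
    return np.array([x,y,z])+off*n+rr*(np.cos(th)[:,None]*t+np.sin(th)[:,None]*[0,0,1])
def res(p):
    o=[]
    for pts,rr,off in((P,.017,.006),(H,.009,.006),(B,.017,-.006)):
        q=proj(w3,ring(*p,rr,off)); o+=[np.linalg.norm(q-u,axis=1).min() for u in pts]
    return o
for a in (1.2,1.57,1.9):
    r=least_squares(res,[best.x[0],best.x[1],.109,a],diff_step=1e-4); print(r.x.round(4),r.cost)
E
```

```text
[0.6352 0.0684 0.0777 0.2206] 6.799542835187446 2.055379581931163
single z [array([0.6361, 0.0722, 0.109 ]), array([0.6315, 0.068 , 0.109 ])]
face far edge mid [0.634  0.0613 0.109 ]
7.1 [0.5796 0.2068 0.0045] 0.1502231675956314 109.12681818008423 [-0.5 -0.9  6.1]
[0.634  0.0652 0.104  1.4688] 2.2134440516955936
[0.6341 0.0652 0.1041 1.4783] 2.225999063959271
[0.6341 0.0651 0.104  1.4763] 2.2240509328543663
```

The fit puts the eye at about (0.634, 0.067) with its hole axis at about 84.5°, and the bar is gripped. Next I'll lift it, move clear of the bag, and then turn.

>>> drive_tool --motion '[[[0,0,0,-0.3,0],[0,0,0,-1,0],[0,0,0,-2,0],[0,0,0,-3.2,0],[0,0,0,-4.5,0],[0,0,0,-5.7,0],[0,0,0,-6.5,0],[0,1,-0.15,-6.5,0],[0,2.24,-0.33,-6.5,0],[0,2.24,-0.33,-6.5,0]]]'

```text
t: 8.1
tcp_pos: [0.6508, 0.1943, 0.1991]
tool_rot: [0.988, -0.155, 0.003, -0.0]
force: [-0.2, 0.2, -1.2]
finger_gap: 0.148
gripper_force: 108.3
```

>>> drive_tool --motion '[[[0,0,0,0,-1],[0,0,0,0,-2],[0,0,0,0,-3],[0,0,0,0,-4],[0,0,0,0,-5],[0,0,0,0,-6],[0,0,0,0,-7],[0,0,0,0,-8],[0,0,0,0,-9],[0,0,0,0,-10]]]'

```text
t: 9.1
tcp_pos: [0.6446, 0.1957, 0.1979]
tool_rot: [0.854, 0.52, -0.001, -0.001]
force: [-0.2, 0.6, -1.4]
finger_gap: 0.149
gripper_force: 108.4
```

>>> drive_tool --motion '[[[0,0,0,0,-1],[0,0,0,0,-2],[0,0,0,0,-2.76],[0,0,0,0,-2.76],[0,0,0,0,-2.76]]]'

```text
t: 9.6
tcp_pos: [0.6452, 0.1957, 0.198]
tool_rot: [0.742, 0.671, -0.001, -0.0]
force: [0.7, -0.1, -1.8]
finger_gap: 0.148
gripper_force: 108.4
```

```bash
python3 - <<'E'
from station import manip
from h import *
s=manip.sense(); print(s['t'],s['q'].round(3),s['tcp_pos'].round(4),s['tool_rot'].round(3),s['force'].round(1),s['finger_gap'],s['gripper_force'])
A=R.from_quat(s['tool_rot']).as_matrix();print(A.round(3))
m=manip.camera_model('wrist');np.save('w4.npy',m,allow_pickle=True)
S=manip.camera_model('scene');T=manip.camera_model('top')
I=manip.snapshot('wrist')[:,:,::-1];J=manip.snapshot('scene')[:,:,::-1];K=manip.snapshot('top')[:,:,::-1]
for n,i in zip('wst',(I,J,K)): cv2.imwrite(f'pics/{n}4.png',i)
g=s['tcp_pos']+[0,0,.0035]; tip=g-.105*A[:,0]
eye=np.array([.6345,.067,.109])
for n,c,i in(('w',m,I),('s',S,J),('t',T,K)): print(n,proj(c,[g,tip,eye]).round(1).tolist())
a=cv2.resize(J[150:290,250:390],(400,400),interpolation=cv2.INTER_CUBIC); b=cv2.resize(K[150:290,260:400],(400,400),interpolation=cv2.INTER_CUBIC)
cv2.imwrite('pics/v4.png',np.vstack([np.hstack([a,b])]))
u=proj(m,[tip])[0].astype(int); 
E
```

```text
9.6 [0.129 0.63  1.331 0.    1.182 0.229] [0.6452 0.1957 0.198 ] [ 0.742  0.671 -0.001 -0.   ] [ 0.7 -0.1 -1.8] 0.14833726115928136 108.35127711296082
[[ 0.1    0.995 -0.001]
 [ 0.995 -0.1   -0.   ]
 [-0.    -0.001 -1.   ]]
w [[316.2, 265.1], [316.2, 413.6], [318.8, 335.8]]
s [[343.1, 161.5], [311.9, 187.8], [305.6, 229.2]]
t [[300.4, 170.1], [352.5, 171.8], [359.8, 182.6]]
```

View pics/v4.png

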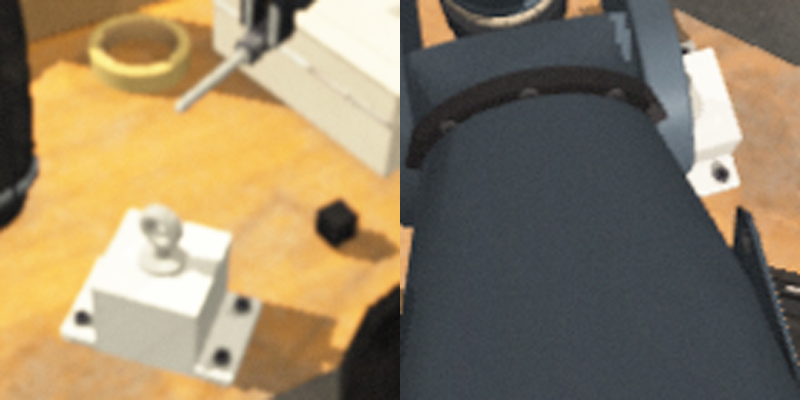

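In the scene panel (scale 2.857, offset 250,150), the rod tip is at (313,187.5) and the eye at (305,229.8). Both are within about 1 px of prediction, so the bar is level. I'll lower it to eye height in front of the hole.

>>> drive_tool --motion '[[[0,0,0.07,1,0],[0,0,0.07,2,0],[0,0,0.07,2.8,0],[0,0,0.07,3.1,0],[0,0,0.07,3.1,0],[0,0,0.07,3.1,0]]]'

```text
t: 10.35
tcp_pos: [0.649, 0.1956, 0.1063]
tool_rot: [0.741, 0.672, 0.001, 0.001]
force: [0.4, 0.7, -0.9]
finger_gap: 0.153
gripper_force: 108.4
```

```bash
python3 - <<'E'
from station import manip
from h import *
s=manip.sense(); print(s['t'],s['tcp_pos'].round(4),s['force'].round(1))
A=R.from_quat(s['tool_rot']).as_matrix();print(A[:,0].round(3))
S=manip.camera_model('scene'); J=manip.snapshot('scene')[:,:,::-1]; cv2.imwrite('pics/s5.png',J)
g=s['tcp_pos']+[0,0,.0035]; tip=g-.105*A[:,0]
print(tip.round(4),proj(S,[g,tip,[.6345,.067,.109],[.6345,.067,.126],[.6345,.067,.081]]).round(1).tolist())
cv2.imwrite('pics/v5.png',cv2.resize(J[190:270,270:350],(600,600),interpolation=cv2.INTER_CUBIC))
E
```

```text
10.35 [0.649  0.1956 0.1063] [ 0.4  0.7 -0.9]
[0.098 0.995 0.   ]
[0.6387 0.0911 0.1098] [[342.5, 195.3], [313.7, 222.4], [305.6, 229.2], [305.5, 223.4], [305.8, 238.5]]
```

View pics/v5.png

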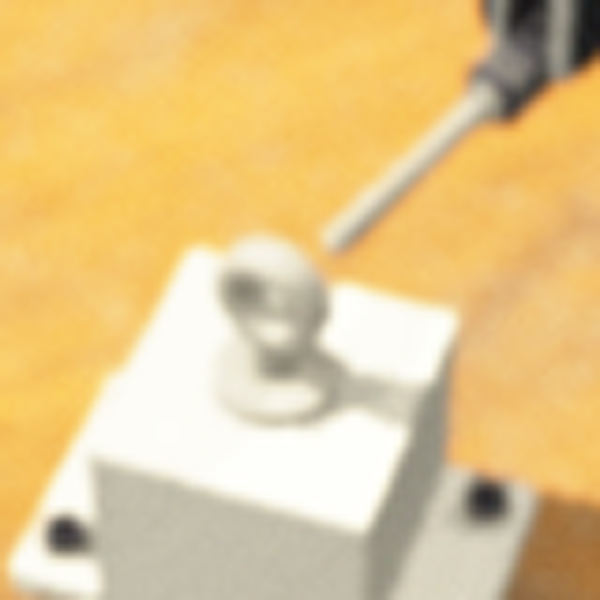

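The tip is at (314.7,222.7) and the ring centre at (306.7,228.9). The rod's line passes about 2 mm to the +x side of the centre, so I'll shift slightly and insert.

>>> drive_tool --motion '[[[0,0,-0.06,0,0],[0,-0.2,-0.06,0,0],[0,-0.4,-0.06,0,0],[0,-0.6,-0.06,0,0],[0,-0.75,-0.06,0,0],[0,-0.9,-0.06,0,0],[0,-1.05,-0.06,0,0],[0,-1.2,-0.06,0,0],[0,-1.2,-0.06,0,0]]]'

```text
t: 11.3
tcp_pos: [0.6427, 0.1591, 0.1053]
tool_rot: [0.741, 0.671, -0.0, -0.0]
force: [-0.5, -0.4, -1.3]
finger_gap: 0.15
gripper_force: 108.4
```

>>> drive_tool --motion '[[[0,-0.2,0,0,0],[0,-0.4,0,0,0],[0,-0.6,0,0,0],[0,-0.8,0,0,0],[0,-1,0,0,0],[0,-1.2,0,0,0],[0,-1.3,0,0,0],[0,-1.3,0,0,0],[0,-1.3,0,0,0]]]'

```text
t: 12.2
tcp_pos: [0.639, 0.121, 0.1053]
tool_rot: [0.741, 0.672, 0.0, -0.0]
force: [-0.9, -0.6, -1.7]
finger_gap: 0.147
gripper_force: 108.4
```

```bash
python3 - <<'E'
from station import manip
from h import *
s=manip.sense(); print(s['t'],s['tcp_pos'].round(4),s['force'].round(1),s['ft_torque'].round(2))
A=R.from_quat(s['tool_rot']).as_matrix()
S=manip.camera_model('scene'); J=manip.snapshot('scene')[:,:,::-1]; cv2.imwrite('pics/s6.png',J)
g=s['tcp_pos']+[0,0,.0035]; print((g-.105*A[:,0]).round(4),proj(S,[g,g-.105*A[:,0]]).round(1).tolist())
cv2.imwrite('pics/v6.png',cv2.resize(J[190:270,270:350],(600,600),interpolation=cv2.INTER_CUBIC))
E
```

```text
12.2 [0.639  0.121  0.1053] [-0.9 -0.6 -1.7] [ 0.04  0.01 -0.05]
[0.6287 0.0165 0.1088] [[321.2, 214.1], [289.0, 244.3]]
```

View pics/v6.png

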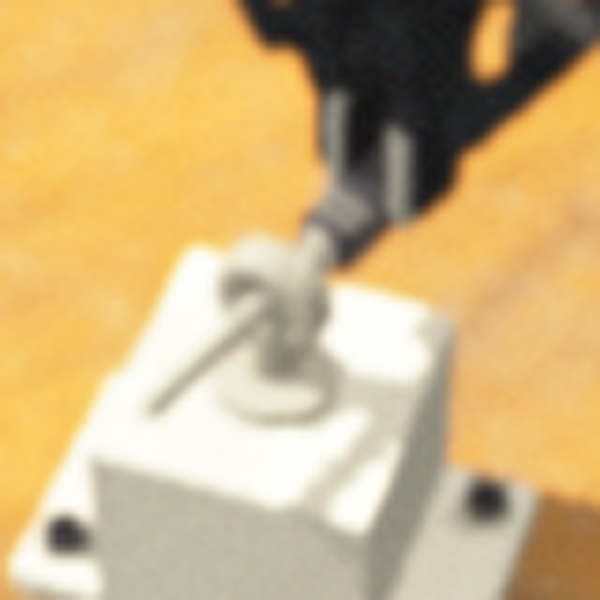

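The rod is through the eye, with its tip at (290,244.7). Next I'll lift slowly.

>>> drive_tool --motion '[[[0,0,0,-0.06,0],[0,0,0,-0.12,0],[0,0,0,-0.18,0],[0,0,0,-0.24,0],[0,0,0,-0.3,0],[0,0,0,-0.35,0],[0,0,0,-0.4,0],[0,0,0,-0.4,0],[0,0,0,-0.4,0],[0,0,0,-0.4,0]]]'

```text
t: 13.25
tcp_pos: [0.6389, 0.121, 0.1172]
tool_rot: [0.741, 0.672, -0.0, -0.0]
force: [-0.5, 0.4, -2.7]
finger_gap: 0.143
gripper_force: 110.0
```

>>> drive_tool --motion '[[[0,0,0,-0.06,0],[0,0,0,-0.12,0],[0,0,0,-0.18,0],[0,0,0,-0.24,0],[0,0,0,-0.3,0],[0,0,0,-0.36,0],[0,0,0,-0.4,0],[0,0,0,-0.4,0],[0,0,0,-0.4,0],[0,0,0,-0.4,0]]]'

```text
t: 14.25
tcp_pos: [0.6388, 0.121, 0.1292]
tool_rot: [0.741, 0.672, -0.0, -0.0]
force: [0.2, 0.0, -4.3]
finger_gap: 0.148
gripper_force: 110.0
```

```bash
python3 - <<'E'
from station import manip
from h import *
F=[]
for _ in range(6):
    J=manip.snapshot('scene')[:,:,::-1]; s=manip.sense(); F.append(s['force'])
print(s['t'],s['tcp_pos'].round(4),np.mean(F,0).round(2),s['ft_torque'].round(2))
cv2.imwrite('pics/s7.png',J)
# vertical shift of ring between s6 and s7, using a template of the collar/ring
a=cv2.imread('pics/s6.png'); t=a[220:248,294:318]
q=cv2.matchTemplate(J[195:260,285:330],t,cv2.TM_CCOEFF_NORMED); _,v,_,l=cv2.minMaxLoc(q); print(v,l[0]+285-294,l[1]+195-220)
S=manip.camera_model('scene')
for d in (0,.01,.02,.03): print(d,(proj(S,[.6345,.067,.1+d])-proj(S,[.6345,.067,.1])).round(1))
E
```

```text
14.55 [0.6389 0.121  0.1293] [-0.02  0.09 -4.17] [ 0.08  0.03 -0.13]
0.662218451499939 0 -7
0 [[0. 0.]]
0.01 [[-0.1 -3.4]]
0.02 [[-0.1 -6.8]]
0.03 [[ -0.2 -10.3]]
```

The load of about 3 N equals the gauge's own weight, so nothing is being forced. It's drawn out about 20 mm, so I'll raise it another 15 mm.

>>> drive_tool --motion '[[[0,0,0,-0.06,0],[0,0,0,-0.12,0],[0,0,0,-0.18,0],[0,0,0,-0.24,0],[0,0,0,-0.3,0],[0,0,0,-0.36,0],[0,0,0,-0.42,0],[0,0,0,-0.48,0],[0,0,0,-0.5,0],[0,0,0,-0.5,0]]]'

```text
t: 15.55
tcp_pos: [0.639, 0.121, 0.1445]
tool_rot: [0.741, 0.672, 0.0, 0.0]
force: [-1.1, 0.7, -2.4]
finger_gap: 0.146
gripper_force: 110.0
```

```bash
python3 - <<'E'
from station import manip
from h import *
F=[]
for _ in range(8):
    J=manip.snapshot('scene')[:,:,::-1]; s=manip.sense(); F.append(s['force'])
print(s['t'],s['tcp_pos'].round(4),np.mean(F,0).round(2),s['ft_torque'].round(2))
cv2.imwrite('pics/s8.png',J)
S=manip.camera_model('scene');e=.6345,.067
for d in (.027,.035,.043): print(d,((proj(S,[[*e,.075],[*e,.075+d],[*e,.109+d]])-[270,180])*7.5).round(0).tolist())
cv2.imwrite('pics/v8.png',cv2.resize(J[180:260,270:350],(600,600),interpolation=cv2.INTER_CUBIC))
E
```

```text
15.95 [0.6389 0.121  0.1442] [-0.23  0.01 -4.15] [ 0.14 -0.13  0.11]
0.027 [[269.0, 453.0], [267.0, 387.0], [266.0, 299.0]]
0.035 [[269.0, 453.0], [267.0, 367.0], [265.0, 277.0]]
0.043 [[269.0, 453.0], [266.0, 346.0], [265.0, 255.0]]
```

View pics/v8.png

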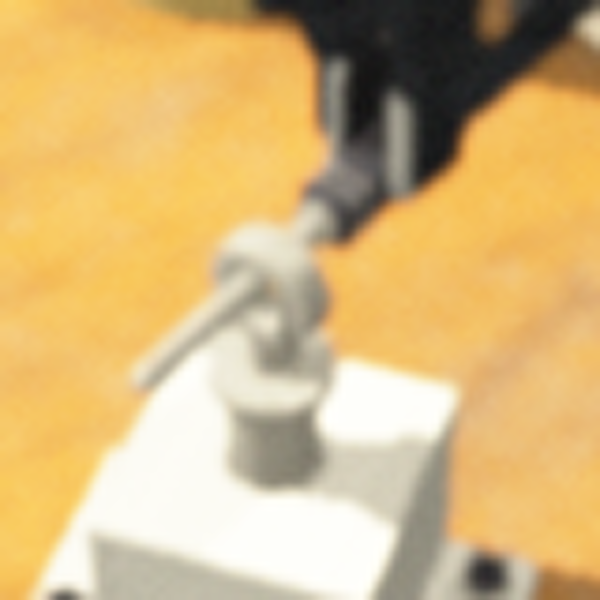

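The gauge hangs upright on the bar. The ring centre is at about (272,280) in the crop, against 277 expected for 35 mm, which makes it about 34 mm drawn. The load is steady at the gauge's own weight, so I'm handing in.

```bash
python3 -c "
from station import manip
print(manip.sign_off())"
```

```text
the job is handed in; nothing more can be done
None
```

I handed the job in with the gauge hanging on the bar, drawn out about 34 mm by camera measurement and carrying only its own weight; sign-off returned no verdict.

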